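# Offer a new soap bar up to the dish

## Task

Fold both top flaps of the small carton well back out of the way, take out the bar of soap, lift it higher than the bottle and carry it over the things standing in the middle of the ledge to the ribbed steel soap dish, disturbing nothing else on the ledge. I want to see whether it fits before it goes in: stop with it level, centred over the dish and lying the same way as the dish, its underside about 15 mm above the dish's rim, and never let it touch the dish. Do not put it down or let go; finish while holding it still there.

Things in the scene. Friction and masses are not known exactly. Their poses are not given: they have to be found in the camera images.
- carton_mouth (a point): Centre of the top opening of a small brown carton, level with its wall tops. Carton fixed to the ledge, 124 mm (x) by 150 mm (y), 66 mm high, walls 4 mm; y runs along the two hinged flaps, z up. A pad of board fills its bottom, top 40 mm below this point; the soap lies on it. The two end flaps already hang folded back outside its y ends, sticking out up to 18 mm.
- flap_near (a joint): Carton flap on its -x (robot) side, 61 mm from hinge to free edge, 146 mm wide, 4 mm thick. Hinge: that wall's top edge, a line along y at carton x = -62 mm. 0 shut flat, 1.57 upright, 3.14 folded level outwards. Starts sprung half up (0.85 to 1.2), leaning over the box, 43 mm or more between the two free edges. A push under 1 N swings it; it stays where left.
- flap_far (a joint): The same flap on the carton's +x side (hinge at carton x = +62 mm), mirror image: 0 = shut, 1.57 = upright, 3.14 = folded level outwards, away from the robot. It starts likewise half sprung up.
- soap_center (a point): Bar of cream soap with rounded edges, 56 mm (its x) by 90 mm (its y) by 32 mm high, about 0.14 kg, lying flat and loose in the carton on the pad, its length roughly along the carton's y (hinge direction), not quite in the middle. This point is the bar's centre, half-way up (16 mm above its underside). At least 25 mm lie free between its long sides and the carton's walls.
- dish: Ribbed rectangular soap dish of steel, loose on the ledge (0.28 kg): 92 mm (its x) by 132 mm (its y), 18 mm from its underside to the top of its rim, with round ribs across it, their tops 10 mm above its underside. Origin: centre of its underside. Its length is its y: the soap's y is to lie along the dish's y (either way round).
- bottle: Bystander and obstacle: round blue plastic bottle with a twist cap, standing, diameter 52 mm, 150 mm tall. Origin: centre of its underside. It stands in the middle of the ledge, between carton and dish. Leave it alone.
- tin: Bystander and obstacle: square aluminium box 62 x 62 mm with a round screw-top lid, 61 mm tall in all. Origin: centre of its underside. It stands in the middle of the ledge, between carton and dish. Leave it alone.
- case: Bystander: transparent toothbrush case lying at the ledge's far edge, 205 mm along its y, 28 mm wide, 22 mm high. Origin: centre of its underside. Leave it alone.
- scraper: Bystander: flat bamboo tongue scraper with a ring-shaped head lying at the ledge's near edge, about 140 mm along its y, 37 mm wide at the head, 5 mm thick. Origin: on its underside near mid-length. Leave it alone.
Things that resemble listed ones, but are neither listed nor needed, are in the scene too. Leave any blue or turquoise look-alike of the part that bears soap_center alone.

How it is judged:
On the way, in this order (a step that is already met when the one before it is completed fails the run):
1. both carton flaps are folded back well past upright (value of joint each of flap_near, flap_far above 1.9 rad), for 0.2 s.
2. the soap is held and lifted clear of the carton (contact force between the fingers and soap above 1 N and z of soap_center in the frame of carton_mouth above 0.03 m), for 0.1 s.
3. the soap, held, passes over the middle of the ledge higher than the bottle (contact force between the fingers and soap above 1 N and world y of soap_center between -0.08 and 0.08 m and z of soap_center in the frame of bottle above 0.15 m), for 0.05 s.
At the end, for the whole second after the job is handed in: The soap is held still in the fingers, level and in line with the dish within 7 degrees, centred within 9 mm along each side, its underside 5 to 26 mm above the dish's rim, not touching the dish; both flaps folded back beyond 1.9 rad (all of step 1 and contact force between the fingers and soap above 1 N and x of soap_center in the frame of dish between -0.009 and 0.009 m and y of soap_center in the frame of dish between -0.009 and 0.009 m and z of soap_center in the frame of dish between 0.039 and 0.06 m and angle between the y axis of soap_center and the y axis of dish, either way round below 0.12 rad and angle between soap_center's own z axis and vertical below 0.12 rad and contact force between soap and dish below 0.05 N and linear speed of soap below 0.01 m/s); the arm keeps its last pose, push and grip.
It fails at once if the soap touches the dish (contact force between soap and dish above 0.2 N).
It fails at once if the dish is shifted by more than 10 mm (distance of dish from where it was at the start of the episode above 0.01 m).
It fails at once if a bystander (bottle, tin, case, scraper) is shifted by more than 15 mm or the bottle is tipped (distance of any of bottle, tin, case, scraper from where it was at the start of the episode above 0.015 m or angle between bottle's own z axis and vertical above 0.25 rad).
It also fails if it takes over 58 s, if anything falls off the work surface, if the arm or the gripper's body presses on something with over 40 N, if the wrist force passes 120 N, or if a joint passes its speed limit or range.

## Robot

A 6-joint arm with a two-finger parallel gripper is mounted at the origin on the work surface. World frame = base frame: x ahead of the robot, y to its left, z up, the work surface at z = 0. Lengths are in m, angles in rad, forces in N, time in s.
With the tool pointing down it reaches from about 0.35 to 0.775 m from the base axis. Payload 7.3 kg.
Tool frame: the origin (TCP) lies between the finger pads; the fingertips stand 8 mm ahead of it and the grasp point (between the pads) lies 11 mm behind it (robot.nose_length is the distance from the TCP to the fingertips, in m); z points along the fingers, y is the line along which they close (so a half turn about z gives the same grasp; the last joint's range is limited). The gripper opens to 92 mm and grips with 3 to 60 N. Pads are 19 mm wide; open, the fingers measure 130 mm over their backs; the gripper's body (75 mm by 190 mm) begins 47 mm behind the grasp point.
Start: joints at [1.088, 0.342, 1.524, -0, 1.275, -0.146], TCP at [0.173, 0.496, 0.203] pointing down, gripper open.
Joint ranges: [-2.53, 2.53], [-0.77, 2.02], [0.04, 2.7], [-1, 4.14], [0.28, 2.66], [-3.11, 3.11]. Speed limits (rad/s): [2.57, 2.57, 3.14, 3.14, 3.14, 3.14].

## Interface

Orientations are given as [roll, pitch, yaw] about the fixed x, y, z axes, in that order (R = Rz(yaw) Ry(pitch) Rx(roll)).
In Python, from cell import robot gives the robot as it stands. The module is installed in compiled form; this text tells all that it offers.
- The arm moves only by the shell command python3 -m jog 'ROWS' [FORCE]. ROWS is JSON, a list that holds one entry, the list of rows, each a list of 5 numbers: the gripper's target within -1 to 1 (fully open at 1, half-way at 0, shut at -1), then the shift along the tool's x, y, z in m, then the turn about the tool's z in rad. A call has 1 to 5 rows; each row is the pose to reach, as a shift and turn from the pose commanded when the call began, along the tool's axes at that moment; what a row does not reach only later rows make up. A row lasts 1/12 s, in which the tool goes at most 41.7 mm and 7.16 degrees, less where a joint would pass 70% of its speed; a pose out of reach is approached as far as the arm can. A call with a gripper value outside its range is refused whole. The fingers move at their own pace and stop on an object; FORCE is the grip in N (left out, the last holds). Time passes only in rows, so rows that repeat a pose let the fingers close. It gives the time, the measured TCP pose, the force, the opening and the grip force at its end, in the units of the state.
- robot.observe(): the state, without advancing time (a new reading comes with each control period).
- robot.read_camera(name): name is "side" or "top"; returns the picture (420x560x3 uint8, red, green, blue); there is no depth.
- robot.camera_model(name): a dict with "camera_matrix" (3x3 intrinsics, pixels), "position" and "attitude" of the camera in the world. Camera axes: x right, y down, z forward; pixel columns grow to the right and rows downward; lengths in m; the calibration is good to about 2 mm. A picture is of the moment at which its call begins. camera_model takes no time and is no camera call.
- robot.hand_in(): hands the job in; it is judged then, once.
The state is a dict: "time": time; "qpos": joint angles; "qvel": joint speeds; "joint_efforts": joint torques, N m; "tool_pos": TCP position; "tool_rot": TCP orientation; "contact_force": force on the tool from outside, world axes, zero at the start; "torque": the same for the moment, N m; "opening": finger opening in m; "grip_force": force on a finger pad.
Only numpy, scipy, OpenCV 4.12 (cv2) and the standard library are available. Lean on these libraries where they do the work, as an engineer would, in place of code of your own. Each camera call takes 0.05 s, during which the arm holds its last target. There are 200 camera calls.

## Working session

There is one attempt and no reset: what is moved stays moved. The work goes in short steps, Python scripts to look and compute and a shell command to move; the robot and the scene stay as the last step left them, time stands still between calls to the robot, and variables do not carry over. Pictures are saved under pics/ and viewed, at most 10 in all, crops included, and the job is handed in when it is done.

```bash
mkdir -p pics
cat > h.py <<'E'
from cell import robot
import cv2, numpy as np
from scipy.spatial.transform import Rotation as R
def snap(n,f):
    im=robot.read_camera(n); cv2.imwrite(f,im[:,:,::-1]); return im
def cam(n):
    m=robot.camera_model(n); K=np.array(m["camera_matrix"]); p=np.array(m["position"]); a=np.array(m["attitude"])
    Rm=a if a.shape==(3,3) else R.from_euler('xyz',a).as_matrix() 
    return K,p,Rm
def ray(n,uv,z):
    K,p,Rm=cam(n); uv=np.atleast_2d(uv).astype(float)
    d=(Rm@np.linalg.inv(K)@np.c_[uv,np.ones(len(uv))].T).T
    return p+d*((z-p[2])/d[:,2])[:,None]
def proj(n,P):
    K,p,Rm=cam(n); q=(K@Rm.T@(np.atleast_2d(P)-p).T).T; return q[:,:2]/q[:,2:]
E
python3 - <<'E'
from h import *
for n in("top","side"):
    snap(n,f"pics/{n}0.png"); print(robot.camera_model(n))
s=robot.observe(); print(s); print(proj("top",s["tool_pos"]),proj("side",s["tool_pos"]))
E
```

```text
{'camera_matrix': array([[492.6768305 ,   0.        , 281.5043224 ],
       [  0.        , 492.6768305 , 210.23423866],
       [  0.        ,   0.        ,   1.        ]]), 'position': array([0.39933744, 0.13904608, 1.28564662]), 'attitude': array([-3.08477901e+00,  3.06145262e-03, -1.59605867e+00])}
{'camera_matrix': array([[417.87240449,   0.        , 284.13172512],
       [  0.        , 417.87240449, 217.24882197],
       [  0.        ,   0.        ,   1.        ]]), 'position': array([-0.12097584, -0.50411656,  0.80009891]), 'attitude': array([-2.25076529, -0.00423933, -0.79330403])}
{'time': 0.1, 'qpos': array([ 1.08800097e+00,  3.42644958e-01,  1.52493064e+00, -4.73426613e-05,
        1.27542229e+00, -1.46040948e-01]), 'qvel': array([-0.0005434 , -0.00224729, -0.00320833, -0.00133913,  0.00254473,
       -0.00140202]), 'joint_efforts': array([ 2.02216492e-03, -4.32002699e+01, -2.44697696e+01,  7.19836378e-02,
        5.25152113e-02, -2.86623538e-05]), 'tool_pos': array([0.1732952 , 0.49514014, 0.2026155 ]), 'tool_rot': array([-3.14019578e+00, -1.59702846e-04,  2.80485194e+00]), 'contact_force': array([ 0.55043587,  0.0853709 , -0.05908609]), 'torque': array([-0.02271796,  0.0020115 ,  0.01690947]), 'grip_force': 0.0, 'opening': 0.09193475724501263}
[[121.6027748  346.71921533]] [[ 87.93214185 174.9055137 ]]
```

View pics/top0.png

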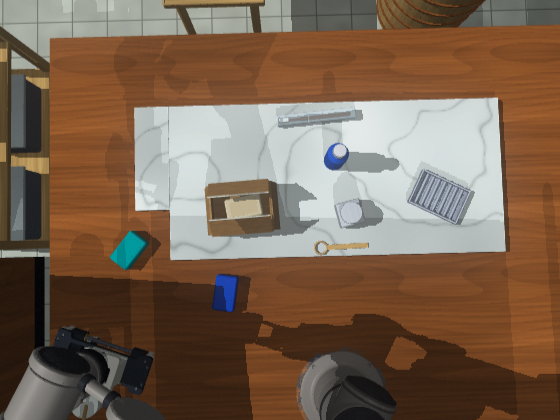

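View pics/side0.png

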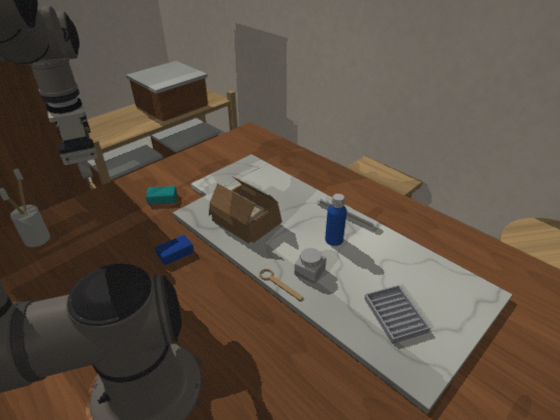

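The top view shows the carton at (239,208) with its opening and the cream soap at (243,207), the dish at (440,196), bottle at (336,155), tin at (349,213). The side view shows the carton at (245,210) and the dish at (398,313). I'll enlarge the carton and dish.

Run:
```python
import cv2,numpy as np
t=cv2.imread("pics/top0.png"); s=cv2.imread("pics/side0.png")
f=lambda im,x,y,w,h:cv2.resize(im[y:y+h,x:x+w],(400,300),interpolation=cv2.INTER_CUBIC)
o=np.vstack([np.hstack([f(t,190,165,100,75),f(t,400,155,80,60)]),np.hstack([f(s,195,170,100,75),f(s,350,270,100,75)])])
cv2.imwrite("pics/crop0.png",o)
```

```text
(no output)
```

View pics/crop0.png

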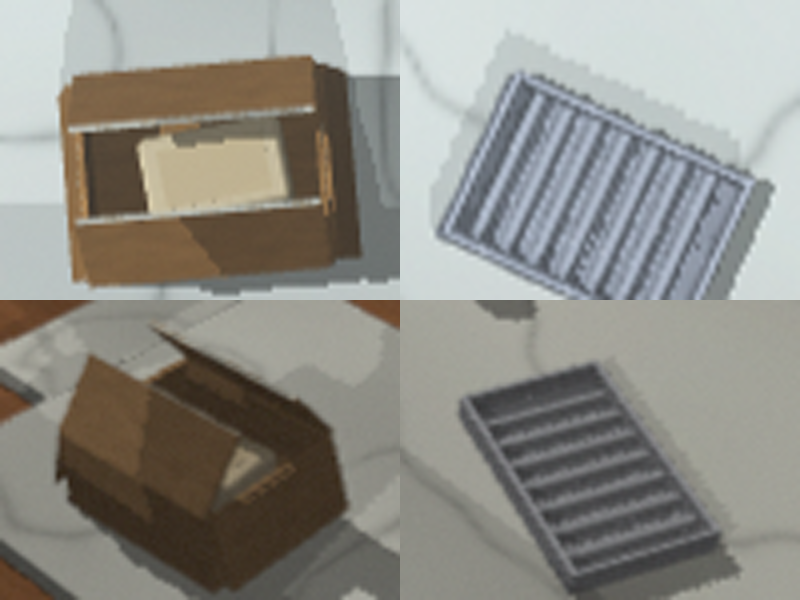

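Crop: the top left panel shows the soap with its right end near crop (285,190) and left end (140,205), the free edges of both flaps, and the dish rim corners. The dish corners are clear in both views, so I'll triangulate those and the flap edges.

Run:
```python
from h import *
def tri(a,b):
    Ps=[]
    for n in("top","side"):
        K,p,Rm=cam(n); Ps.append(K@np.c_[Rm.T,-Rm.T@p])
    X=cv2.triangulatePoints(Ps[0],Ps[1],np.array(a,float).T,np.array(b,float).T); return (X[:3]/X[3]).T
np.set_printoptions(precision=4,suppress=True)
d=tri([(423.2,169.2),(470.8,191.6),(407.6,202)],[(400,286.2),(429.3,329.5),(365.2,295)])
print("dish rim A B C",d)
f=tri([(207,196.7),(268.5,192),(208.7,220.5),(270,215)],[(233,177),(271,195),(217.5,183.7),(255,204.2)])
print("far L R near L R",f)
zl=d[:,2].mean()-.018; print("ledge",zl)
for z in (.02,zl):
    r=ray("top",[(423.2,169.2),(470.8,191.6),(407.6,202),(455.2,224.4)],z+.018); print("dish",r.mean(0),np.linalg.norm(r[0]-r[1]),np.linalg.norm(r[0]-r[2]),np.arctan2(*(r[0]-r[1])[[1,0]]))
    c=ray("top",[(208.5,183.7),(268.2,179.5),(208.5,235.7),(273,230.8)],z+.066); print("carton hinge",c,c.mean(0))
    # soap top face corners TL,TR,BR
    print("soap", ray("top",[(225,201.5),(261,196),(262,213.5),(227,218)],z+.026+.032))
```

```text
dish rim A B C [[ 0.5676 -0.2254  0.0299]
 [ 0.5054 -0.3423  0.0314]
 [ 0.4844 -0.1818  0.0308]]
far L R near L R [[0.5024 0.3157 0.1258]
 [0.5107 0.1687 0.1318]
 [0.4451 0.3123 0.1317]
 [0.4549 0.1679 0.1311]]
ledge 0.012701370540232695
dish [ 0.4945 -0.2598  0.038 ] 0.13280532921867755 0.09318333842033834 1.0995305440158125
carton hinge [[0.5372 0.318  0.086 ]
 [0.5438 0.1716 0.086 ]
 [0.4101 0.3201 0.086 ]
 [0.4181 0.1629 0.086 ]] [0.4773 0.2432 0.086 ]
soap [[0.4931 0.2793 0.078 ]
 [0.5044 0.1905 0.078 ]
 [0.4613 0.1891 0.078 ]
 [0.4524 0.2752 0.078 ]]
dish [ 0.495  -0.2622  0.0307] 0.1335822294013333 0.09372845323662721 1.0995305440158127
carton hinge [[0.538  0.3191 0.0787]
 [0.5447 0.1718 0.0787]
 [0.4102 0.3212 0.0787]
 [0.4182 0.1631 0.0787]] [0.4778 0.2438 0.0787]
soap [[0.4937 0.2802 0.0707]
 [0.5051 0.1908 0.0707]
 [0.4617 0.1894 0.0707]
 [0.4527 0.276  0.0707]]
```

```bash
cat > to.py <<'E'
import sys
from h import *
# usage: to.py x y z yaw -> shift in tool axes & turn
def go(x,y,z,yaw):
    s=robot.observe(); r=s["tool_rot"]; M=R.from_euler('xyz',r).as_matrix()
    d=M.T@(np.array([x,y,z])-s["tool_pos"]); t=-(yaw-r[2]); t=(t+np.pi)%(2*np.pi)-np.pi
    print("t",round(s["time"],2),"pos",s["tool_pos"].round(4),"rot",r.round(3),"q6",s["qpos"][5].round(2),"op",s["opening"].round(4),"grip",round(s["grip_force"],1),"F",s["contact_force"].round(1)); print("shift",d.round(4),"turn",round(t,3))
if __name__=="__main__": go(*map(float,sys.argv[1:]))
E
python3 -m jog '[[[-1,-0.04,-0.014,0,-0.08],[-1,-0.08,-0.028,0,-0.16],[-1,-0.12,-0.042,0,-0.24],[-1,-0.16,-0.056,0,-0.32],[-1,-0.19,-0.07,0,-0.388]]]' 20
python3 to.py 0.478 0.242 0.2 3.19
```

```text
time: 0.52
tool_pos: [0.3313, 0.3651, 0.203]
tool_rot: [-3.141, 0.0, -3.087]
contact_force: [0.5, 0.5, 0.7]
opening: 0.0633
grip_force: 0.0Traceback (most recent call last):
  File "to.py", line 8, in <module>
    if __name__=="__main__": go(*map(float,sys.argv[1:]))
                             ~~^^^^^^^^^^^^^^^^^^^^^^^^^^
  File "to.py", line 7, in go
    print("t",round(s["time"],2),"pos",s["tool_pos"].round(4),"rot",r.round(3),"q6",s["qpos"][5].round(2),"op",s["opening"].round(4),"grip",round(s["grip_force"],1),"F",s["contact_force"].round(1)); print("shift",d.round(4),"turn",round(t,3))
                                                                                                               ^^^^^^^^^^^^^^^^^^
AttributeError: 'float' object has no attribute 'round'
```

```bash
sed -i 's/s\["opening"\].round(4)/round(s["opening"],4)/' to.py
python3 -m jog '[[[-1,0,0,0,0]]]'
python3 to.py 0.478 0.242 0.2 3.19
```

```text
time: 0.6
tool_pos: [0.3337, 0.3627, 0.2029]
tool_rot: [-3.14, 0.001, -3.092]
contact_force: [-0.7, 0.9, 1.1]
opening: 0.0563
grip_force: 0.0
t 0.6 pos [0.3337 0.3627 0.2029] rot [-3.140e+00  1.000e-03 -3.092e+00] q6 -0.95 op 0.0563 grip 0.0 F [-0.7  0.9  1.1]
shift [-0.1381 -0.1277  0.0033] turn 0.001
```

```bash
python3 -m jog '[[[-1,-0.028,-0.026,0,0],[-1,-0.056,-0.052,0,0],[-1,-0.084,-0.078,0,0],[-1,-0.112,-0.104,0,0],[-1,-0.138,-0.128,0,0]]]'
python3 -m jog '[[[-1,0,0,0,0],[-1,0,0,0,0],[-1,0,0,0,0],[-1,0,0,0,0],[-1,0,0,0,0]]]'
python3 - <<'E'
from h import *; from to import go
a=snap("top","pics/a.png");b=snap("side","pics/b.png")
f=lambda im,x,y:cv2.resize(im[y:y+120,x:x+160],(480,360),interpolation=2)
cv2.imwrite("pics/ab.png",cv2.resize(np.hstack([f(a,170,140),f(b,170,110)]),(800,300))[:,:,::-1])
go(.478,.242,.108,3.19)
E
```

```text
time: 1.02
tool_pos: [0.475, 0.2447, 0.203]
tool_rot: [-3.142, -0.0, -3.091]
contact_force: [-0.7, 0.4, 0.3]
opening: 0.0232
grip_force: 0.0
time: 1.43
tool_pos: [0.473, 0.247, 0.2033]
tool_rot: [3.141, -0.0, -3.089]
contact_force: [-0.3, 0.6, 0.1]
opening: 0.0008
grip_force: 0.0
t 1.53 pos [0.4733 0.2468 0.2034] rot [ 3.141  0.    -3.089] q6 -1.29 op 0.0007 grip 0.0 F [-0.3  0.4  0.5]
shift [-0.0044 -0.0051  0.0954] turn 0.004
```

View pics/ab.png

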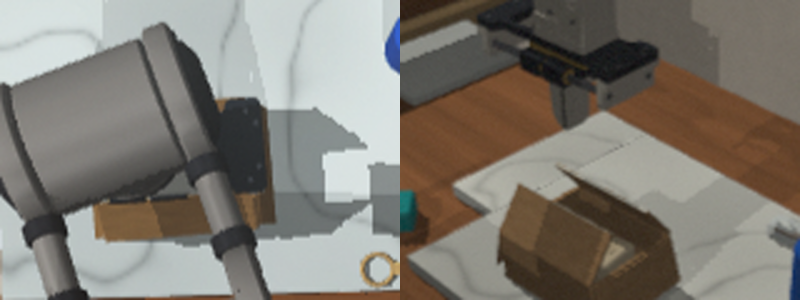

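The closed gripper (side view, fingers at about (565,110)) hangs over the carton; top view shows it over the mouth. Now down into the gap.

```bash
python3 -m jog '[[[-1,-0.004,-0.005,0.02,0],[-1,-0.004,-0.005,0.045,0],[-1,-0.004,-0.005,0.07,0],[-1,-0.004,-0.005,0.095,0],[-1,-0.004,-0.005,0.095,0]]]'
python3 -m jog '[[[-1,0.02,0,0,0],[-1,0.04,0,0,0],[-1,0.06,0,0,0],[-1,0.08,0,0,0],[-1,0.1,0,0,0]]]'
python3 -m jog '[[[-1,0,0,0,0],[-1,0,0,0.006,0],[-1,0,0,0.006,0]]]'
python3 to.py 0.478 0.242 0.108 3.19
```

```text
time: 1.95
tool_pos: [0.475, 0.2406, 0.104]
tool_rot: [-3.139, -0.008, -3.09]
contact_force: [-1.2, 0.0, 0.6]
opening: 0.0009
grip_force: 0.0
time: 2.37
tool_pos: [0.3781, 0.2365, 0.1097]
tool_rot: [3.141, 0.002, -3.09]
contact_force: [0.4, -0.4, -0.1]
opening: 0.0007
grip_force: 0.0
time: 2.62
tool_pos: [0.3792, 0.2365, 0.1025]
tool_rot: [3.141, 0.002, -3.09]
contact_force: [0.8, -0.3, -0.2]
opening: 0.0009
grip_force: 0.1
t 2.62 pos [0.3792 0.2365 0.1025] rot [ 3.141e+00  2.000e-03 -3.090e+00] q6 -1.24 op 0.0009 grip 0.1 F [ 0.8 -0.3 -0.2]
shift [-0.099   0.0004 -0.0053] turn 0.003
```

Now back up a bit and across to the far side.

```bash
python3 -m jog '[[[-1,-0.02,0,-0.006,0],[-1,-0.05,0,-0.006,0],[-1,-0.08,0,-0.006,0],[-1,-0.1,0,-0.006,0],[-1,-0.12,0.003,-0.006,0]]]'
python3 -m jog '[[[-1,-0.02,0.002,0,0],[-1,-0.04,0.004,0,0],[-1,-0.06,0.006,0,0],[-1,-0.08,0.006,0,0],[-1,-0.08,0.006,0.006,0]]]'
python3 -m jog '[[[-1,0,0,0,0],[-1,0,0,-0.03,0],[-1,0,0,-0.07,0],[-1,0,0,-0.09,0]]]'
python3 -m jog '[[[0.4,0.03,0.04,0,0],[0.4,0.06,0.08,0,0],[0.4,0.09,0.12,0,0],[0.4,0.12,0.16,0,0],[0.4,0.13,0.19,0,0]]]'
python3 -m jog '[[[0.4,0,0,0,0],[0.4,0,0,0,0],[0.4,0,0,0,0]]]'
python3 - <<'E'
from h import *; from to import go
a=snap("top","pics/c.png");b=snap("side","pics/d.png")
f=lambda im,x,y:cv2.resize(im[y:y+90,x:x+120],(400,300),interpolation=2)
cv2.imwrite("pics/cd.png",np.hstack([f(a,180,160),f(b,190,150)])[:,:,::-1])
go(.478,.242,.108,3.19)
E
```

```text
time: 3.03
tool_pos: [0.5006, 0.2448, 0.1081]
tool_rot: [-3.142, 0.001, -3.091]
contact_force: [-0.3, -0.3, 0.8]
opening: 0.0007
grip_force: 0.4
time: 3.45
tool_pos: [0.5828, 0.2552, 0.1029]
tool_rot: [3.141, 0.006, -3.092]
contact_force: [-0.6, -1.3, 1.2]
opening: 0.0003
grip_force: 0.5
time: 3.78
tool_pos: [0.5779, 0.2555, 0.1959]
tool_rot: [3.141, 0.003, -3.09]
contact_force: [-0.3, 0.3, 1.1]
opening: 0.0006
grip_force: 0.0
time: 4.2
tool_pos: [0.4468, 0.4195, 0.1924]
tool_rot: [-3.141, -0.001, -3.091]
contact_force: [-0.2, -0.5, 0.9]
opening: 0.029
grip_force: 0.0
time: 4.45
tool_pos: [0.4492, 0.4187, 0.192]
tool_rot: [-3.141, -0.0, -3.089]
contact_force: [0.1, -0.4, -0.9]
opening: 0.0492
grip_force: 0.0
t 4.55 pos [0.4502 0.4178 0.1921] rot [-3.141 -0.    -3.092] q6 -1.0 op 0.0574 grip 0.0 F [ 0.2 -0.3 -0. ]
shift [-0.019  -0.177   0.0842] turn 0.001
```

View pics/cd.png

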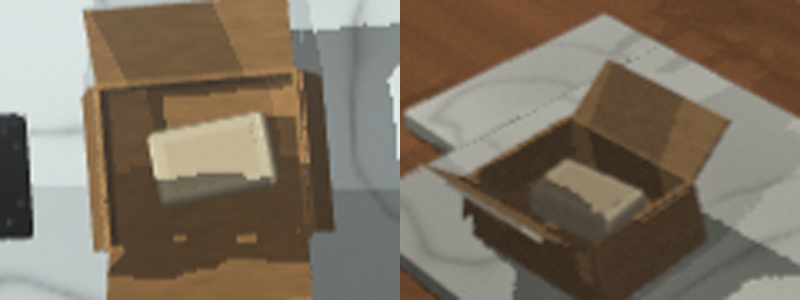

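The flaps are both back: near one about level, far one tilted up somewhat (crop side (610,62)–(727,122)); soap lies at crop top (211,158), skewed a few degrees. Measure the soap and far flap.

Run:
```python
from h import *
im=cv2.imread("pics/c.png"); hsv=cv2.cvtColor(im,cv2.COLOR_BGR2HSV)
c=im[185:232,212:272].copy(); h=hsv[185:232,212:272]
m=((h[...,1]<105)&(h[...,2]>70)).astype(np.uint8)
n,l,st,ce=cv2.connectedComponentsWithStats(m); i=1+st[1:,4].argmax(); m=(l==i).astype(np.uint8)
print(st[i]); 
for r in m[::1]: print(''.join('#' if v else '.' for v in r))
pts=np.argwhere(m)[:,::-1]+[212,185]
P=ray("top",pts,.057)[:,:2].astype(np.float32)
(cc,sz,an)=cv2.minAreaRect(P); print(cc,sz,an)
def tri(a,b):
    Ps=[]
    for n in("top","side"):
        K,p,Rm=cam(n); Ps.append(K@np.c_[Rm.T,-Rm.T@p])
    X=cv2.triangulatePoints(Ps[0],Ps[1],np.array(a,float).reshape(2,1),np.array(b,float).reshape(2,1)); return (X[:3]/X[3]).T
print(tri((205,163),(253,168.6)))
# carton top hinge corners
print(ray("top",[(180+103/3.333,160+90/3.333),(180+298/3.333,160+73/3.333)],.081))
```

```text
[   0    0   52   38 1119]
................###.............################............
.....#######.....#.####################.....................
#########...###################.............................
##########..#####...........................................
##.#######.######...........................................
####.############...........................................
#####.##.###.####...........................................
#............####...........................................
#.##.........####..........................###..............
####.........####.....................##########............
#.............###................#################..........
##............####..........#####################...........
##............####.....##########################...........
##............###################################...........
.#...........#####################################.#........
.#..........#######################################.........
.#..........######################################.#........
.#..........########################
[... 1307 characters left out ...]
...........................................................
............................................................
............................................................
............................................................
............................................................
............................................................
............................................................
............................................................
(0.49093207716941833, 0.2496807873249054) (0.09309535473585129, 0.12689131498336792) 3.7527928352355957
[[0.58442005 0.32058429 0.11556851]]
[[0.52948238 0.31295154 0.081     ]
 [0.53838942 0.16895319 0.081     ]]
```

Run:
```python
from h import *
im=cv2.imread("pics/c.png"); h=cv2.cvtColor(im,cv2.COLOR_BGR2HSV)
m=((h[...,1]<105)&(h[...,2]>70)).astype(np.uint8)
k=np.zeros_like(m); k[193:223,224:263]=m[193:223,224:263]
k=cv2.morphologyEx(k,cv2.MORPH_OPEN,np.ones((5,5)))
pts=np.argwhere(k)[:,::-1]
P=ray("top",pts,.06)[:,:2].astype(np.float32)
print(cv2.minAreaRect(P),P.mean(0)); w,v=np.linalg.eigh(np.cov(P.T)); print(v[:,1],np.sqrt(12*w))
```

```text
((0.4785771071910858, 0.23580659925937653), (0.06081405654549599, 0.0934036448597908), 8.035847663879395) [0.47889572 0.23615094]
[-0.15468156  0.98796438] [0.0589668  0.09208206]
```

```bash
python3 -m jog '[[[0.48,0,-0.01,0,0.12],[0.48,0,-0.03,0,0.24],[0.48,-0.01,-0.05,0,0.36],[0.48,-0.01,-0.07,0,0.48],[0.48,-0.02,-0.09,0,0.6]]]'
python3 -m jog '[[[0.48,0,0,0,0.12],[0.48,0,0,0,0.24],[0.48,0,0,0,0.36],[0.48,0,0,0,0.48],[0.48,0,0,0,0.6]]]'
python3 to.py 0.4785 0.236 0.16 1.72
```

```text
time: 4.97
tool_pos: [0.4741, 0.3279, 0.1922]
tool_rot: [-3.141, -0.001, 2.585]
contact_force: [-0.2, 0.4, 0.2]
opening: 0.0681
grip_force: 0.0
time: 5.38
tool_pos: [0.4751, 0.3285, 0.1922]
tool_rot: [-3.141, 0.0, 1.984]
contact_force: [0.1, -0.5, -0.4]
opening: 0.068
grip_force: 0.0
t 5.38 pos [0.4751 0.3285 0.1922] rot [-3.141  0.     1.984] q6 0.06 op 0.068 grip 0.0 F [ 0.1 -0.5 -0.4]
shift [-0.0861 -0.034   0.0322] turn 0.264
```

```bash
python3 -m jog '[[[0.48,-0.03,-0.01,0.01,0.1],[0.48,-0.06,-0.02,0.02,0.2],[0.48,-0.086,-0.034,0.032,0.264],[0.48,-0.086,-0.034,0.032,0.264],[0.48,-0.086,-0.034,0.032,0.264]]]'
python3 -m jog '[[[0.48,0,0,0,0],[0.48,0,0,0,0]]]'
python3 to.py 0.4785 0.236 0.055 1.72
```

```text
time: 5.8
tool_pos: [0.4787, 0.2353, 0.1599]
tool_rot: [-3.14, 0.0, 1.725]
contact_force: [-0.2, -0.7, 0.3]
opening: 0.0679
grip_force: 0.0
time: 5.97
tool_pos: [0.4791, 0.2382, 0.1608]
tool_rot: [3.14, -0.001, 1.729]
contact_force: [0.5, -0.1, 0.4]
opening: 0.068
grip_force: 0.0
t 5.97 pos [0.4791 0.2382 0.1608] rot [ 3.140e+00 -1.000e-03  1.729e+00] q6 0.16 op 0.068 grip 0.0 F [ 0.5 -0.1  0.4]
shift [-0.0021 -0.0011  0.1058] turn 0.009
```

```bash
python3 -m jog '[[[0.48,0,0,0.02,0],[0.48,0,0,0.04,0],[0.48,0,0,0.055,0],[0.48,0,0,0.065,0],[0.48,0,0,0.07,0]]]'
python3 -m jog '[[[0.48,0,0,0.006,0],[0.48,0,0,0.012,0],[0.48,0,0,0.018,0],[0.48,0,0,0.018,0]]]'
python3 to.py 0.4785 0.236 0.055 1.72
```

```text
time: 6.38
tool_pos: [0.478, 0.2384, 0.0892]
tool_rot: [-3.14, 0.0, 1.73]
contact_force: [-0.8, -0.6, 1.6]
opening: 0.0679
grip_force: 0.0
time: 6.72
tool_pos: [0.478, 0.2377, 0.0714]
tool_rot: [-3.14, 0.0, 1.729]
contact_force: [-0.0, -1.0, -0.2]
opening: 0.0678
grip_force: 0.0
t 6.72 pos [0.478  0.2377 0.0714] rot [-3.14   0.     1.729] q6 0.16 op 0.0678 grip 0.0 F [-0.  -1.  -0.2]
shift [-0.0018  0.0002  0.0164] turn 0.009
```

Tips are beside the soap with no contact; go down the rest and close.

```bash
python3 -m jog '[[[0.48,0,0,0.005,0],[0.48,0,0,0.01,0],[0.48,0,0,0.016,0],[0.48,0,0,0.016,0]]]'
python3 -m jog '[[[-0.2,0,0,0,0],[-0.2,0,0,0,0],[-0.2,0,0,0,0],[-0.2,0,0,0,0],[-0.2,0,0,0,0]]]' 20
python3 to.py 0.4785 0.236 0.055 1.72
```

```text
time: 7.05
tool_pos: [0.4778, 0.2375, 0.055]
tool_rot: [-3.14, 0.0, 1.729]
contact_force: [0.4, 0.3, 0.0]
opening: 0.0678
grip_force: 0.0
time: 7.47
tool_pos: [0.4786, 0.2379, 0.0565]
tool_rot: [3.141, -0.0, 1.729]
contact_force: [-1.1, -0.6, -0.7]
opening: 0.0397
grip_force: 0.0
t 7.47 pos [0.4786 0.2379 0.0565] rot [ 3.141 -0.     1.729] q6 0.16 op 0.0397 grip 0.0 F [-1.1 -0.6 -0.7]
shift [-0.0018 -0.0004  0.0015] turn 0.009
```

Run:
```python
from h import *; from to import go
a=snap("top","pics/e.png");b=snap("side","pics/f.png")
f=lambda im,x,y:cv2.resize(im[y:y+90,x:x+120],(400,300),interpolation=2)
cv2.imwrite("pics/ef.png",np.hstack([f(a,180,160),f(b,190,150)])[:,:,::-1])
go(.478,.242,.108,3.19)
```

```text
t 7.57 pos [0.4786 0.2379 0.0564] rot [ 3.141 -0.     1.729] q6 0.16 op 0.0371 grip 0.0 F [0.5 0.7 0.7]
shift [ 0.0042  0.0001 -0.0516] turn -1.461
```

View pics/ef.png

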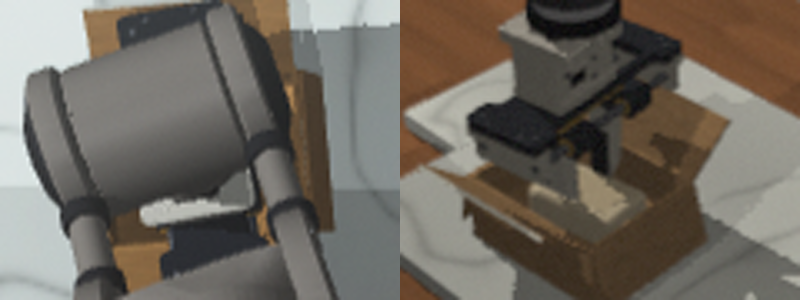

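Run:
```python
from h import *
s=robot.observe(); M=R.from_euler('xyz',s["tool_rot"]).as_matrix(); p=s["tool_pos"]
o=s["opening"]/2
im=cv2.imread("pics/f.png")
def mark(q,c):
    for u,v in q:
        cv2.circle(im,(int((u-190)*8),int((v-150)*8)),0,c,-1)
im2=cv2.resize(im[150:225,210:310],(800,600),interpolation=2)
def mk(P,c,off=(210,150)):
    for u,v in proj("side",P): cv2.circle(im2,(int((u-off[0])*8),int((v-off[1])*8)),4,c,-1)
tips=np.array([p+M@np.array([x,sg*y,.008]) for sg in(-1,1) for y in(o,o+.019) for x in(-.0095,.0095)]); mk(tips,(0,0,255))
c=np.array([.4785,.236]); R2=np.array([[np.cos(.15),-np.sin(.15)],[np.sin(.15),np.cos(.15)]])
for z,col in((.073,(0,255,0)),(.041,(255,0,0))):
    mk(np.array([[*(c+R2@[a,b]),z] for a in(-.028,.028) for b in(-.045,.045)]),col)
mk(np.array([[0.4145,.318,.081],[.420,.170,.081],[.538,.316,.081],[.545,.171,.081]]),(0,255,255))
cv2.imwrite("pics/g.png",im2); print(tips.round(3))
```

```text
[[0.462 0.226 0.048]
 [0.459 0.244 0.048]
 [0.443 0.223 0.048]
 [0.44  0.241 0.048]
 [0.498 0.231 0.048]
 [0.495 0.25  0.048]
 [0.517 0.234 0.048]
 [0.514 0.253 0.048]]
```

View pics/g.png

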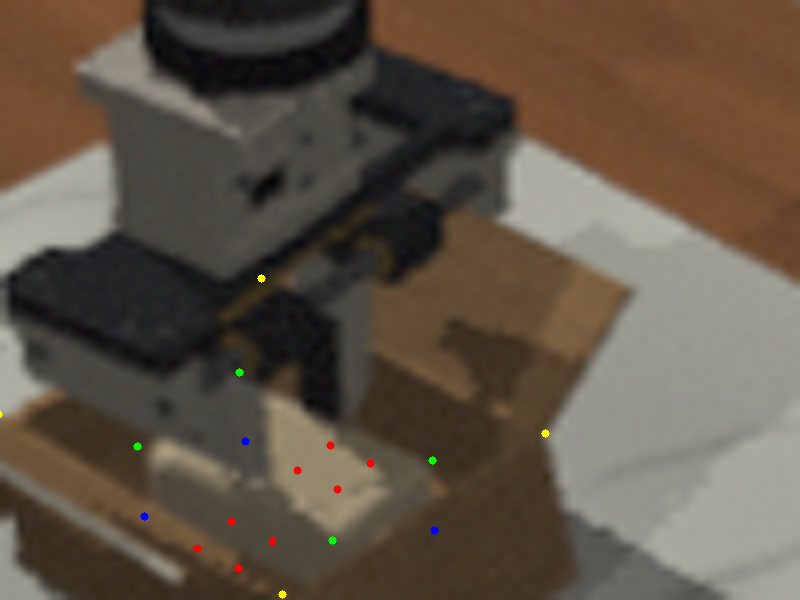

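The picture shows the real fingertips at about (255,475) and (345,420), i.e. roughly 25 mm higher than predicted (red dots): they hang just above the soap. Soap and carton marks fit well. Checking the tool length.

Run:
```python
from h import *
print(robot.nose_length,[a for a in dir(robot) if a[0]!='_'])
s=robot.observe(); M=R.from_euler('xyz',s["tool_rot"]).as_matrix(); p=s["tool_pos"]
for h in (.0,-.008,-.016,-.024): print(h,(proj("side",[p+M@np.array([x,-s["opening"]/2,h]) for x in(-.0095,.0095)])-[210,150])*8)
```

```text
0.008 ['IKError', 'camera_model', 'hand_in', 'nose_length', 'observe', 'read_camera']
0.0 [[271.22800686 523.84808233]
 [230.31390567 504.42529987]]
-0.008 [[269.95219201 506.2187562 ]
 [228.87445183 486.84021132]]
-0.016 [[268.6654778  488.43882169]
 [227.4227891  469.10597279]]
-0.024 [[267.36772396 470.50634053]
 [225.95876149 451.22067867]]
```

```bash
python3 -m jog '[[[0.48,0,0,-0.003,0],[0.48,0,0,-0.003,0],[0.48,0,0,-0.003,0],[0.48,0,0,-0.003,0],[0.48,0,0,-0.003,0]]]'
python3 -m jog '[[[0.48,0,0,0,0],[0.48,0,0,0.004,0],[0.48,0,0,0.008,0],[0.48,0,0,0.012,0],[0.48,0,0,0.012,0]]]'
python3 -m jog '[[[0.48,0,0,0.003,0],[0.48,0,0,0.006,0],[0.48,0,0,0.006,0]]]'
python3 to.py 0.4785 0.236 0.03 1.72
```

```text
time: 7.98
tool_pos: [0.4785, 0.2378, 0.0593]
tool_rot: [3.141, -0.0, 1.729]
contact_force: [-0.7, 0.7, 0.2]
opening: 0.0653
grip_force: 0.0
time: 8.4
tool_pos: [0.4777, 0.2376, 0.0461]
tool_rot: [-3.14, 0.0, 1.729]
contact_force: [-0.3, -0.2, -0.3]
opening: 0.0678
grip_force: 0.0
time: 8.65
tool_pos: [0.4781, 0.2377, 0.0406]
tool_rot: [-3.141, 0.0, 1.729]
contact_force: [-0.4, -0.0, -0.1]
opening: 0.0676
grip_force: 0.0
t 8.65 pos [0.4781 0.2377 0.0406] rot [-3.141  0.     1.729] q6 0.16 op 0.0676 grip 0.0 F [-0.4 -0.  -0.1]
shift [-0.0017  0.0001  0.0106] turn 0.009
```

```bash
python3 -m jog '[[[0.48,0,0,0.003,0],[0.48,0,0,0.006,0],[0.48,0,0,0.006,0]]]'
python3 -m jog '[[[0.48,0,0,0.003,0],[0.48,0,0,0.005,0],[0.48,0,0,0.005,0]]]'
python3 -m jog '[[[-0.2,0,0,0,0],[-0.2,0,0,0,0],[-0.2,0,0,0,0],[-0.2,0,0,0,0],[-0.2,0,0,0,0]]]' 20
python3 to.py 0.4785 0.236 0.03 1.72
```

```text
time: 8.9
tool_pos: [0.4781, 0.2377, 0.0346]
tool_rot: [-3.141, 0.0, 1.729]
contact_force: [1.0, -0.6, -0.4]
opening: 0.0678
grip_force: 0.0
time: 9.15
tool_pos: [0.4782, 0.2377, 0.0298]
tool_rot: [-3.141, 0.0, 1.729]
contact_force: [0.0, -0.1, -0.0]
opening: 0.0679
grip_force: 0.0
time: 9.57
tool_pos: [0.4784, 0.2378, 0.0303]
tool_rot: [3.142, -0.0, 1.729]
contact_force: [-0.4, -0.2, 0.2]
opening: 0.0557
grip_force: 20.0
t 9.57 pos [0.4784 0.2378 0.0303] rot [ 3.142 -0.     1.729] q6 0.16 op 0.0557 grip 20.0 F [-0.4 -0.2  0.2]
shift [-0.0018 -0.0002  0.0003] turn 0.009
```

```bash
python3 -m jog '[[[-0.2,0,0,-0.005,0],[-0.2,0,0,-0.015,0],[-0.2,0,0,-0.03,0],[-0.2,0,0,-0.05,0],[-0.2,0,0,-0.07,0]]]' 25
python3 -m jog '[[[-0.2,0,0,-0.025,0],[-0.2,0,0,-0.05,0],[-0.2,0,0,-0.075,0],[-0.2,0,0,-0.1,0],[-0.2,0,0,-0.115,0]]]'
python3 -m jog '[[[-0.2,0,0,0,0],[-0.2,0,0,0,0],[-0.2,0,0,0,0]]]'
python3 - <<'E'
from h import *; from to import go
snap("top","pics/i.png");snap("side","pics/j.png")
go(.495,-.26,.2,1.10)
E
```

```text
time: 9.98
tool_pos: [0.4783, 0.2377, 0.1016]
tool_rot: [-3.141, 0.0, 1.729]
contact_force: [0.3, 0.4, -1.5]
opening: 0.0559
grip_force: 25.0
time: 10.4
tool_pos: [0.4792, 0.238, 0.2191]
tool_rot: [3.137, -0.001, 1.729]
contact_force: [0.4, -0.1, -1.5]
opening: 0.0555
grip_force: 25.0
time: 10.65
tool_pos: [0.4777, 0.2376, 0.2143]
tool_rot: [-3.14, 0.0, 1.729]
contact_force: [0.0, -0.9, -1.8]
opening: 0.0559
grip_force: 25.0
t 10.75 pos [0.4776 0.2375 0.2138] rot [-3.139  0.     1.729] q6 0.16 op 0.0561 grip 25.0 F [-0.1  0.9 -1.8]
shift [-0.4941 -0.0611  0.0142] turn 0.629
```

View pics/j.png

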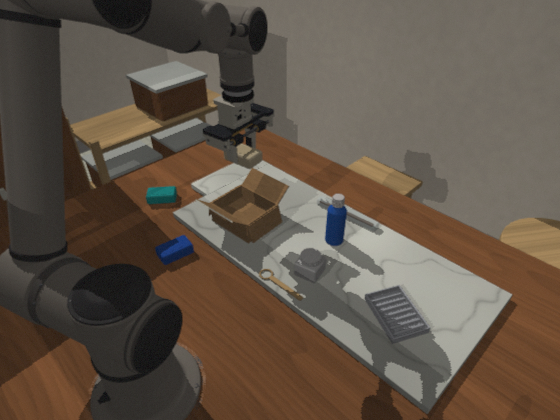

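The soap is held level at (243,155) in the side view; both flaps stay folded. Carry across.

```bash
python3 -m jog '[[[-0.2,-0.015,-0.002,0,0],[-0.2,-0.04,-0.005,0,0],[-0.2,-0.07,-0.009,0,0],[-0.2,-0.1,-0.012,0,0],[-0.2,-0.13,-0.016,0,0]]]'
python3 -m jog '[[[-0.2,-0.03,-0.004,0,0],[-0.2,-0.06,-0.008,0,0],[-0.2,-0.09,-0.011,0,0],[-0.2,-0.12,-0.015,0,0],[-0.2,-0.15,-0.019,0,0]]]'
python3 -m jog '[[[-0.2,-0.03,-0.004,0,0.06],[-0.2,-0.06,-0.008,0,0.12],[-0.2,-0.09,-0.011,0,0.18],[-0.2,-0.12,-0.015,0,0.24],[-0.2,-0.14,-0.017,0,0.3]]]'
python3 to.py 0.495 -0.26 0.2 1.10
```

```text
time: 11.17
tool_pos: [0.4824, 0.1058, 0.214]
tool_rot: [-3.139, -0.0, 1.73]
contact_force: [0.9, 0.9, -1.3]
opening: 0.0561
grip_force: 25.0
time: 11.58
tool_pos: [0.4872, -0.0455, 0.2141]
tool_rot: [-3.14, -0.001, 1.729]
contact_force: [-0.1, 0.4, -1.6]
opening: 0.0558
grip_force: 25.0
time: 12.0
tool_pos: [0.4925, -0.1876, 0.2139]
tool_rot: [-3.14, -0.0, 1.424]
contact_force: [-0.4, 0.3, -1.8]
opening: 0.0559
grip_force: 25.0
t 12.0 pos [ 0.4925 -0.1876  0.2139] rot [-3.14  -0.     1.424] q6 -0.36 op 0.0559 grip 25.0 F [-0.4  0.3 -1.8]
shift [-0.0712  0.0131  0.0139] turn 0.324
```

```bash
python3 -m jog '[[[-0.2,-0.02,0.003,0,0.08],[-0.2,-0.04,0.007,0,0.16],[-0.2,-0.06,0.011,0,0.24],[-0.2,-0.0712,0.013,0,0.324],[-0.2,-0.0712,0.013,0,0.324]]]'
python3 -m jog '[[[-0.2,0,0,0.02,0],[-0.2,0,0,0.05,0],[-0.2,0,0,0.08,0],[-0.2,0,0,0.1,0],[-0.2,0,0,0.11,0]]]'
python3 -m jog '[[[-0.2,0,0,0,0],[-0.2,0,0,0,0],[-0.2,0,0,0,0]]]'
python3 - <<'E'
from h import *; from to import go
a=snap("top","pics/k.png");b=snap("side","pics/l.png")
f=lambda im,x,y:cv2.resize(im[y:y+100,x:x+100],(400,400),interpolation=2)
cv2.imwrite("pics/kl.png",np.hstack([f(a,390,150),cv2.resize(b[255:355,345:445],(400,400),interpolation=2)])[:,:,::-1])
go(.4945,-.261,.0373,1.10)
E
```

```text
time: 12.42
tool_pos: [0.4954, -0.2595, 0.2136]
tool_rot: [-3.14, 0.0, 1.099]
contact_force: [-0.9, 0.3, -2.4]
opening: 0.0555
grip_force: 25.0
time: 12.83
tool_pos: [0.4941, -0.2552, 0.1016]
tool_rot: [-3.135, -0.001, 1.108]
contact_force: [-0.2, 0.4, -1.4]
opening: 0.0558
grip_force: 25.0
time: 13.08
tool_pos: [0.4969, -0.2577, 0.1066]
tool_rot: [3.139, 0.0, 1.106]
contact_force: [-0.6, 0.4, -0.7]
opening: 0.0556
grip_force: 25.0
t 13.18 pos [ 0.4968 -0.2579  0.1067] rot [3.139 0.    1.105] q6 -0.15 op 0.0561 grip 25.0 F [ 1.2 -1.2 -1.2]
shift [-0.0038 -0.0009  0.0694] turn 0.005
```

View pics/kl.png

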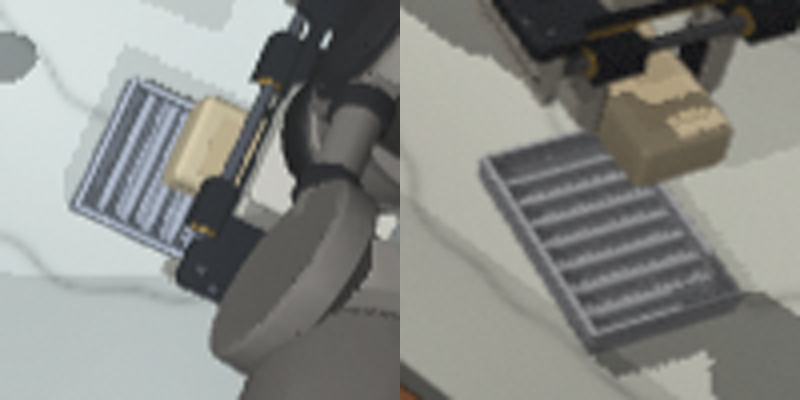

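Top view: the soap's far-left end spans crop (205,97)–(165,190) over the dish; side view shows its right end with lower corners (640,187) and (732,140), level. Check its offset in the hand from those.

Run:
```python
from h import *
np.set_printoptions(precision=4,suppress=True)
s=robot.observe(); p=s["tool_pos"]; zc=p[2]+.027; yaw=s["tool_rot"][2]-np.pi/2
c,si=np.cos(yaw),np.sin(yaw); ex=np.array([c,si]); ey=np.array([-si,c])
loc=lambda P:np.c_[(P[:,:2]-p[:2])@ex,(P[:,:2]-p[:2])@ey]
print("top L end, top face",loc(ray("top",[(441.3,174.3),(431.3,197.5)],zc+.014)))
print("side R end, underside",loc(ray("side",[(405,301.8),(428,290)],zc-.014)))
# top-view widest outline of left end (mid height)
im=cv2.imread("pics/k.png"); h=cv2.cvtColor(im,cv2.COLOR_BGR2HSV)
m=((h[...,0]<30)&(h[...,1]>50)&(h[...,2]>80)).astype(np.uint8); k=np.zeros_like(m); k[165:205,425:470]=m[165:205,425:470]
L=loc(ray("top",np.argwhere(k)[:,::-1],zc)); print("mask y max pct",np.percentile(L[:,1],[95,98,100]),"x at end",np.percentile(L[L[:,1]>.03][:,0],[1,99]))
im=cv2.imread("pics/l.png"); h=cv2.cvtColor(im,cv2.COLOR_BGR2HSV)
m=((h[...,0]<30)&(h[...,1]>50)&(h[...,2]>60)).astype(np.uint8); k=np.zeros_like(m); k[270:310,390:435]=m[270:310,390:435]
k=cv2.morphologyEx(k,cv2.MORPH_OPEN,np.ones((3,3)))
P=ray("side",np.argwhere(k)[:,::-1],zc-.016); L=loc(P); print("side ymin, underside",np.percentile(L[:,1],[0,1,5]))
```

```text
top L end, top face [[ 0.0253  0.0418]
 [-0.0338  0.0406]]
side R end, underside [[-0.0199 -0.0452]
 [ 0.0438 -0.0329]]
mask y max pct [0.0412 0.0421 0.043 ] x at end [-0.0227  0.0289]
side ymin, underside [-0.0404 -0.0397 -0.0367]
```

```bash
python3 -m jog '[[[-0.2,-0.002,-0.001,0.01,0.005],[-0.2,-0.002,-0.001,0.022,0.005],[-0.2,-0.002,-0.001,0.034,0.005],[-0.2,-0.002,-0.001,0.044,0.005],[-0.2,-0.002,-0.001,0.05,0.005]]]'
python3 -m jog '[[[-0.2,0,0,0,0],[-0.2,0,0,0,0],[-0.2,0,0,0,0]]]'
python3 to.py 0.4952 -0.2599 0.0373 1.10
```

```text
time: 13.6
tool_pos: [0.4936, -0.2586, 0.0539]
tool_rot: [-3.14, -0.0, 1.1]
contact_force: [-0.2, -0.1, -1.3]
opening: 0.0559
grip_force: 25.0
time: 13.85
tool_pos: [0.4946, -0.2591, 0.0557]
tool_rot: [3.141, 0.0, 1.1]
contact_force: [-0.1, -0.4, -2.1]
opening: 0.0557
grip_force: 25.0
t 13.85 pos [ 0.4946 -0.2591  0.0557] rot [3.141 0.    1.1  ] q6 -0.15 op 0.0557 grip 25.0 F [-0.1 -0.4 -2.1]
shift [-0.0004  0.0009  0.0184] turn -0.0
```

```bash
python3 -m jog '[[[-0.2,0,0,0.005,0],[-0.2,0,0.001,0.009,0],[-0.2,0,0.001,0.013,0],[-0.2,0,0.001,0.015,0],[-0.2,0,0.001,0.017,0]]]'
python3 -m jog '[[[-0.2,0,0,0,0],[-0.2,0,0,0,0],[-0.2,0,0,0,0],[-0.2,0,0,0,0]]]'
python3 - <<'E'
from h import *; from to import go
a=snap("top","pics/m.png");b=snap("side","pics/n.png")
f=lambda im,x,y:cv2.resize(im[y:y+100,x:x+100],(400,400),interpolation=2)
cv2.imwrite("pics/mn.png",np.hstack([f(a,390,150),f(b,345,255)])[:,:,::-1])
go(.4952,-.2599,.0373,1.10)
E
```

```text
time: 14.27
tool_pos: [0.495, -0.2592, 0.0378]
tool_rot: [-3.141, -0.0, 1.1]
contact_force: [0.2, 0.6, -1.3]
opening: 0.0558
grip_force: 25.0
time: 14.6
tool_pos: [0.4952, -0.2593, 0.0384]
tool_rot: [3.141, -0.0, 1.1]
contact_force: [0.4, -0.5, -2.1]
opening: 0.056
grip_force: 25.0
t 14.7 pos [ 0.4952 -0.2593  0.0383] rot [ 3.141 -0.     1.1  ] q6 -0.15 op 0.0558 grip 25.0 F [-0.1 -1.  -1.6]
shift [-0.0005  0.0003  0.001 ] turn -0.0
```

View pics/mn.png

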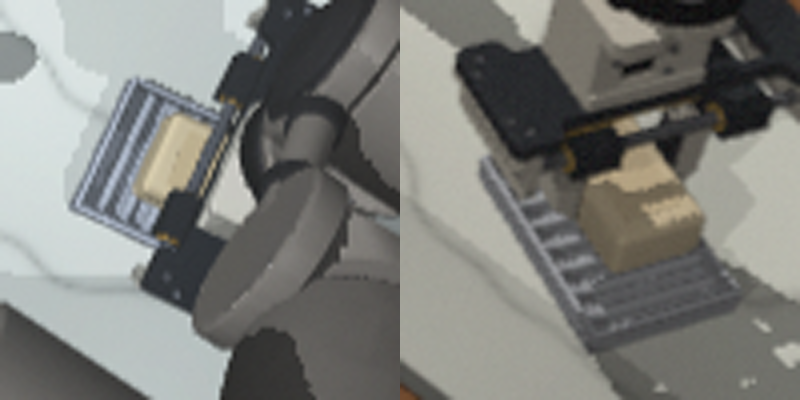

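Final look: the soap's left end at top crop (172,112)–(135,190) inside the dish rim (133,78)–(72,207); in the side view its right end, (615,272)–(703,240), hangs above the ribs, level. Check centring numerically.

Run:
```python
from h import *
np.set_printoptions(precision=4,suppress=True)
T=lambda L:[(390+x/4,150+y/4) for x,y in L]; S=lambda L:[(345+x/4-100,255+y/4) for x,y in L]
yaw=-.471; ex=np.array([np.cos(yaw),np.sin(yaw)]); ey=np.array([-ex[1],ex[0]]); c=np.array([.4945,-.2612])
loc=lambda P:np.c_[(P[:,:2]-c)@ex,(P[:,:2]-c)@ey]
print("dish L rim top",loc(ray("top",T([(133,78),(72,207)]),.033)))
print("dish rim side: L-near, R-far, R-near",loc(ray("side",S([(482,160),(742,293),(594,345)]),.032)))
im=cv2.imread("pics/m.png"); h=cv2.cvtColor(im,cv2.COLOR_BGR2HSV)
m=((h[...,0]<30)&(h[...,1]>50)&(h[...,2]>80)).astype(np.uint8); k=np.zeros_like(m); k[170:205,420:450]=m[170:205,420:450]
k=cv2.morphologyEx(k,cv2.MORPH_OPEN,np.ones((3,3)))
L=loc(ray("top",np.argwhere(k)[:,::-1],.065)); print("soap top: ymax",np.percentile(L[:,1],[95,99,100]),"x",np.percentile(L[L[:,1]>.025][:,0],[1,99]))
print("soap R end underside, side",loc(ray("side",S([(615,272),(703,240)]),.051)))
```

```text
dish L rim top [[ 0.0465  0.0656]
 [-0.0454  0.0662]]
dish rim side: L-near, R-far, R-near [[-0.0435  0.0648]
 [ 0.0491 -0.0655]
 [-0.0455 -0.0694]]
soap top: ymax [0.0281 0.0288 0.0295] x [-0.0096  0.0256]
soap R end underside, side [[-0.0208 -0.0427]
 [ 0.0367 -0.039 ]]
```

Run:
```python
from h import *
yaw=-.471; ex=np.array([np.cos(yaw),np.sin(yaw)]); ey=np.array([-ex[1],ex[0]]); c=np.array([.4945,-.2612])
loc=lambda P:np.c_[(P[:,:2]-c)@ex,(P[:,:2]-c)@ey]
q=[(390+x/4,150+y/4) for x,y in [(172,112),(135,192)]]
for z in(.079,.065): print(loc(ray("top",q,z)).round(4))
im=cv2.imread("pics/m.png"); h=cv2.cvtColor(im,cv2.COLOR_BGR2HSV)
for u in range(416,436): print(u,h[188,u],loc(ray("top",[(u,188)],.072)).round(3)[0])
```

```text
[[ 0.0262  0.0444]
 [-0.0285  0.0443]]
[[ 0.0296  0.0412]
 [-0.0257  0.0412]]
416 [109  36 121] [-0.013  0.07 ]
417 [107  33 122] [-0.012  0.068]
418 [109  33 123] [-0.011  0.066]
419 [107  35 102] [-0.01   0.064]
420 [107  35 166] [-0.009  0.061]
421 [110  34 201] [-0.007  0.059]
422 [108  37 158] [-0.006  0.057]
423 [108  37 117] [-0.005  0.055]
424 [107  38 121] [-0.004  0.053]
425 [110  33 187] [-0.003  0.05 ]
426 [ 98   7 152] [-0.002  0.048]
427 [ 23  52 157] [-0.001  0.046]
428 [ 23  50 163] [-0.     0.044]
429 [ 22  51 201] [0.001 0.041]
430 [ 22  50 213] [0.002 0.039]
431 [ 23  50 205] [0.003 0.037]
432 [ 23  49 198] [0.004 0.035]
433 [ 23  50 198] [0.005 0.032]
434 [ 21  52 171] [0.006 0.03 ]
435 [ 21  61 189] [0.007 0.028]
```

```bash
python3 -m jog '[[[-0.2,0,0,0.001,0],[-0.2,0,0,0.001,0],[-0.2,0,0,0.001,0],[-0.2,0,0,0.001,0],[-0.2,0,0,0.001,0]]]'
python3 -c "
from cell import robot; print(robot.observe()['qvel'].round(4)); print(robot.hand_in())"
```

```text
time: 15.12
tool_pos: [0.4951, -0.2593, 0.0372]
tool_rot: [-3.142, -0.0, 1.1]
contact_force: [-0.2, -0.7, -1.4]
opening: 0.0561
grip_force: 25.0
[-0.0004 -0.0006  0.0003  0.0007 -0.0009  0.0015]
the job is handed in; nothing more can be done
None
```

I handed the job in at 15.1 s with both flaps folded back and the soap held still at 25 N over the dish. By the camera check it is level, in line with the dish and centred to about 2 mm, with its underside about 15 mm above the rim by estimate; the hand-in gave no verdict.

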